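# Make up the filling tray and the rubbing-down pan in a lacquer workshop

## Robot

A 6-joint arm with a two-finger parallel gripper is mounted at the origin on the work surface. World frame = base frame: x ahead of the robot, y to its left, z up, the work surface at z = 0. Lengths are in m, angles in rad, forces in N, time in s.
With the tool pointing down it reaches from about 0.275 to 0.975 m from the base axis. Payload 8.4 kg.
Tool frame: the origin (TCP) lies on the centre line of the jaws, within the pads' length; the fingertips stand 14 mm ahead of it and the grasp point (between the pads) lies 5 mm behind it; z points along the fingers, y is the line along which they close (so a half turn about z gives the same grasp; the last joint's range is limited). The gripper opens to 92 mm and grips with 3 to 60 N. Pads are 20 mm wide; open, the fingers measure 128 mm over their backs; the gripper's body (75 mm by 189 mm) begins 69 mm behind the grasp point.
Start: joints at [-1.3, 0.353, 1.633, -0, 1.155, -0.002], TCP at [0.168, -0.602, 0.207] pointing down, gripper open.
Joint ranges: [-2.63, 2.63], [-0.92, 2.1], [0.06, 2.66], [-1.3, 4.44], [0, 2.69], [-3.02, 3.02]. Speed limits (rad/s): [2.22, 2.22, 2.79, 3.14, 3.14, 3.14].

## Interface

Orientations are given as a unit quaternion [x, y, z, w].
In Python, from plant import * gives the robot as it stands.
- The arm moves only by the tool servo_tool, never from a script. Its argument "targets" is a list of rows, each a list of 6 numbers: the shift along the tool's x, y, z scaled (see below), then the turn, a rotation vector about the tool's x, y, z scaled (see below). A call has 1 to 10 rows; each row is the pose to reach, as a shift and turn from the pose commanded when the call began, along the tool's axes at that moment; what a row does not reach only later rows make up. The controller multiplies each number of a shift by 0.4 m and each number of a turn by 2 rad. A row lasts 1/12 s, in which the tool goes at most 41.7 mm and 7.16 degrees, less where a joint would pass 70% of its speed; a pose out of reach is approached as far as the arm can. A call with a number of a shift or a turn outside -1 to 1 is refused whole. A call with a gripper value outside its range is refused whole. "hand" is the opening, from -1 (shut) to 1 (fully open), set as the call begins (left out, the last holds). The fingers move at their own pace and stop on an object; the grip force is fixed at half the most. Time passes only in rows, so rows that repeat a pose let the fingers close. It gives the time, the measured TCP pose, the force, the opening and the grip force at its end, in the units of the state.
- get_obs(): the state, without advancing time (a new reading comes with each control period).
- grab_frame(name): name is "scene" or "top"; returns a dict with "image" (480x640x3 uint8, red, green, blue), "range_z" (480x640 float32, m along the optical axis (not along the pixel's ray), 0 where there is no reading), "fovy" (degrees; the focal length in pixels is half the picture's height over the tangent of half this angle, whatever the lens; pixels are square), "cx", "cy" (the principal point, pixels), "pose" (4x4, takes a point from camera to world coordinates). Camera axes: x right, y down, z forward; pixel columns grow to the right and rows downward; lengths in m; the calibration is good to about 2 mm. A picture is of the moment at which its call begins.
- sign_off(): hands the job in; it is judged then, once.
Trained networks look in the newest picture that a camera, given by its name, has taken for a name from the list of things; names that differ only in an ending like _2 or _b are one class to them, and where a whole thing is asked for, a point or a joint stands for the part that bears it (a point fixed in the world has none). Each returns a list of dicts, best first, with "confidence" (0 to 1); they miss things now and then, are a little off and sometimes report something else, mostly with a low value. They report only what shows in the picture. A call takes as long as a camera call. They do not tell look-alikes from the thing itself.
- outline_of(camera, label): "region" (480x640 bool, what is visible of it) and "extent" ([left, top, right, bottom] in pixels, round what is visible of it).
The state is a dict: "time_s": time; "qpos": joint angles; "dq": joint speeds; "effort": joint torques, N m; "tcp_pos": TCP position; "orientation": TCP orientation; "force": force on the tool from outside, world axes, zero at the start; "ft_torque": the same for the moment, N m; "opening": finger opening in m; "grip_force": force on a finger pad.
Only numpy, scipy, OpenCV 4.12 (cv2) and the standard library are available. Lean on these libraries where they do the work, as an engineer would, in place of code of your own. Each camera call takes 0.05 s, during which the arm holds its last target. There are 200 camera calls.

## Task

Make up the two work kits from the stock lying on the bench. On the wooden tray, for filling: stand the tea caddy and the mixing dish side by side in the wide bay and lay the broad spatula flat, lengthwise, in the narrow bay; in the steel pan, for rubbing down: stand the wooden cup upright and lay the whetstone flat beside it. Set each thing down rather than dropping it, and leave the narrow spatula, the tin and the jar where they are.

Things in the scene. Friction and masses are not known exactly. Their poses are not given: they have to be found in the camera images.
- tray: Wooden tray, dark floor, 212 x 184 mm, fixed. Origin: centre of its underside; x along the 212 mm, z up. Floor 6 mm above the bench; lip 6 mm wide, top 13 mm above the bench. A batten as high as the lip runs full length at y = -20 to -14 mm: wide bay y = -14 to +86 (middle +36), narrow bay y = -86 to -20 (middle -53), both x = -100 to +100 mm.
- pan: Oblong shallow stainless steel pan 212 x 150 mm, fixed. Origin: centre of its underside; x along the 212 mm, z up. Floor 4 mm above the bench, walls 3 mm thick, rolled rim 26 mm above the bench; inside 206 x 144 mm. Tray and pan stand left and right of the stock, either way round.
- caddy: Tea caddy: closed round box of turned bare wood, 62 mm in diameter, 63 mm tall with its lid on (lid does not come off), straight-sided from 18 to 54 mm above its foot, with a dark seam at 39 mm. Stands upright. Origin: centre of its underside, z up. About 0.1 kg.
- dish: Low white porcelain mixing dish, open on top, 62 mm in diameter at the rim, 58 mm at 12 mm height, 30 mm tall, foot 46 mm across. Stands upright. Origin: centre of its underside, z up. About 0.12 kg.
- cup: Turned bare-wood cup, open on top, 52 mm in diameter at the rim, 48 mm at 12 mm height, 50 mm tall, foot 36 mm across. Stands upright. Origin: centre of its underside, z up. About 0.07 kg.
- stone: Whetstone: dark grey block, 100 x 38 mm, 22 mm thick, lying flat. Origin: centre of its underside; x along its 100 mm length, z up. About 0.22 kg.
- broad_spatula: Broad lacquer spatula of brown wood, lying flat, 160 mm long. Origin: middle of its length on its underside, also about its balance point; x along it towards the blade, z up. Handle 22 mm wide and 13 mm thick from x = -80 to +20 mm; it spreads and thins to a blade 46 mm wide and 5 mm thick from x = +58 to +80 mm. About 45 g.
- narrow_spatula: Narrow spatula of brown wood, not wanted in either kit: 140 mm long, handle 14 mm wide and 11 mm thick, blade only 18 mm wide, lying flat. Origin: middle of its length on its underside; x towards the blade. The two spatulas lie crosswise at the far side of the stock, either one to the left.
- tin: Shut lacquer tin, bare metal, 74 mm in diameter, 77 mm tall, a bystander beyond the tray or the pan. Origin: centre of its underside.
- jar: Lidded stoneware jar, 80 mm in diameter, 78 mm tall, a bystander beyond the tray or the pan. Origin: centre of its underside.
Mind the look-alikes: they are no part of the job. Several things have the shape of the stone; the one meant has the colours described above. Of the things that look like the dish, the larger one is meant.

How it is judged:
By the outcome, as a careful person would: the job done as asked, in the order asked, and still so for the second after the job is handed in, with the robot touching nothing.
It also fails if it takes over 120 s, if anything falls off the work surface, if the arm or the gripper's body presses on something with over 40 N, if the wrist force passes 120 N, or if a joint passes its speed limit or range.

## Working session

There is one attempt and no reset: what is moved stays moved. The work goes in short steps, Python scripts to look and compute and a tool call to move; the robot and the scene stay as the last step left them, time stands still between calls to the robot, and variables do not carry over. Pictures are saved under pics/ and viewed, at most 14 in all, crops included, and the job is handed in when it is done.

Besides the shell and the picture viewer there is one more tool, called after "Emit:" by a JSON object that holds its "fn" and its "kwargs", one argument or row to a line. servo_tool: Moves the arm, as the interface text tells. Its arguments: {"type":"object","properties":{"targets":{"type":"array"},"hand":{"type":"number"}},"required":["targets"]}

```bash
ls; mkdir -p pics; cat > h.py <<'E'
from plant import *
import numpy as np, cv2
def snap(name,fn=None):
    f=grab_frame(name)
    if fn: cv2.imwrite('pics/'+fn,f['image'][:,:,::-1])
    return f
def cloud(f):
    h,w=f['range_z'].shape
    F=h/2/np.tan(np.radians(f['fovy'])/2)
    v,u=np.mgrid[:h,:w]; z=f['range_z']
    P=np.stack([(u-f['cx'])/F*z,(v-f['cy'])/F*z,z],-1)
    return P@f['pose'][:3,:3].T+f['pose'][:3,3]
E
python3 - <<'E'
from h import *
print(get_obs())
for n in ('scene','top'):
    f=snap(n,n+'0.png'); print(n,f['fovy'],f['cx'],f['cy'],f['pose'].round(3).tolist())
    P=cloud(f)
    for l in 'tray pan caddy dish cup stone broad_spatula narrow_spatula tin jar'.split():
        for d in outline_of(n,l):
            m=d['region']&(f['range_z']>0); q=P[m]
            if len(q): print(l,round(d['confidence'],2),[int(x) for x in d['extent']],np.median(q,0).round(3),'ztop',np.percentile(q[:,2],95).round(3), f['image'][m].mean(0).astype(int))
E
```

```text
pics
{'time_s': 0.0, 'qpos': array([-1.30041704e+00,  3.53636123e-01,  1.63414297e+00,  2.96973627e-05,
        1.15520281e+00, -2.39700399e-03]), 'dq': array([-0.00056424, -0.00026044, -0.00030042,  0.00098121,  0.00136369,
        0.00185657]), 'effort': array([ 4.20002631e-03, -5.93824947e+01, -3.34210539e+01,  6.99319853e-02,
        2.33908847e-02, -9.68413497e-05]), 'tcp_pos': array([ 0.16825257, -0.60139181,  0.20626744]), 'orientation': array([ 9.90714123e-01,  1.35959713e-01, -7.93362869e-05, -6.90211278e-04]), 'force': array([ 0.32420215, -0.60379797,  0.52948888]), 'ft_torque': array([-0.06028806, -0.03416983,  0.04531399]), 'grip_force': 0.0, 'opening': 0.09203750818248553}
scene 46.362779380166906 312.1668805655681 232.10701060478627 [[0.172, 0.809, -0.562, 1.099], [0.985, -0.143, 0.095, -0.1], [-0.003, -0.57, -0.822, 0.934], [0.0, 0.0, 0.0, 1.0]]
tray 0.76 [388, 171, 509, 271] [0.489 0.281 0.006] ztop 0.014 [85 62 43]
pan 0.96 [129, 209, 218, 321] [ 0.488 -0.278  0.004] ztop 0.026 [118 122 124]
caddy 0.73 [254, 201, 287, 239] [ 0.453 -0.071  0.058] ztop 0.064 [114  84  
[... 1043 characters left out ...]
dy 0.62 [138, 128, 178, 174] [0.658 0.31  0.063] ztop 0.071 [108  60  34]
dish 0.98 [264, 191, 298, 218] [0.56 0.07 0.01] ztop 0.033 [167 169 165]
dish 0.67 [318, 157, 339, 174] [ 0.639 -0.026  0.008] ztop 0.023 [168 170 165]
cup 0.93 [347, 187, 371, 215] [ 0.56  -0.087  0.019] ztop 0.052 [112  74  40]
stone 0.79 [259, 239, 301, 294] [0.434 0.072 0.023] ztop 0.026 [66 60 55]
stone 0.79 [389, 320, 443, 355] [ 0.287 -0.191  0.023] ztop 0.026 [114  45 129]
broad_spatula 0.9 [367, 114, 401, 193] [ 0.642 -0.133  0.011] ztop 0.016 [93 58 30]
narrow_spatula 0.71 [248, 117, 257, 184] [0.671 0.127 0.011] ztop 0.015 [94 59 32]
tin 0.9 [467, 111, 513, 159] [ 0.682 -0.349  0.075] ztop 0.08 [104 105 109]
```

```bash
python3 - <<'E'
import cv2
for n in ('scene','top'):
    i=cv2.imread(f'pics/{n}0.png')[95:400,80:540]; cv2.imwrite(f'pics/{n}0c.png',cv2.resize(i,(800,530),interpolation=cv2.INTER_CUBIC))
E
```

```text
(no output)
```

View pics/scene0c.png

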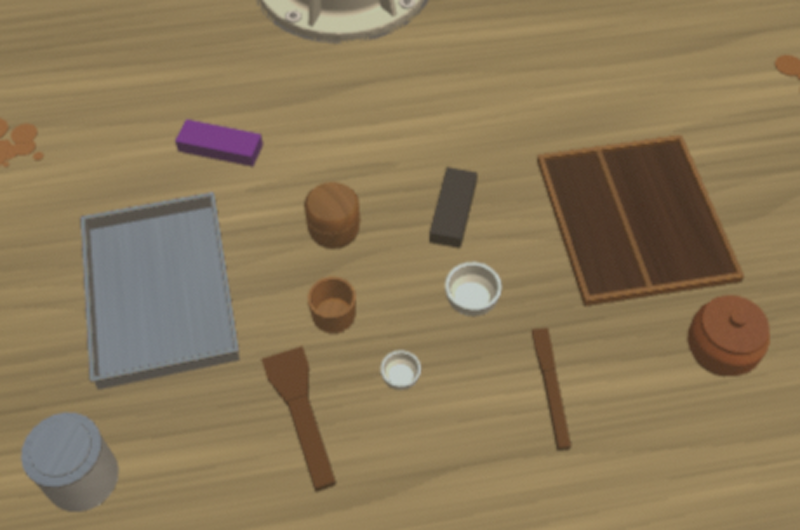

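View pics/top0c.png

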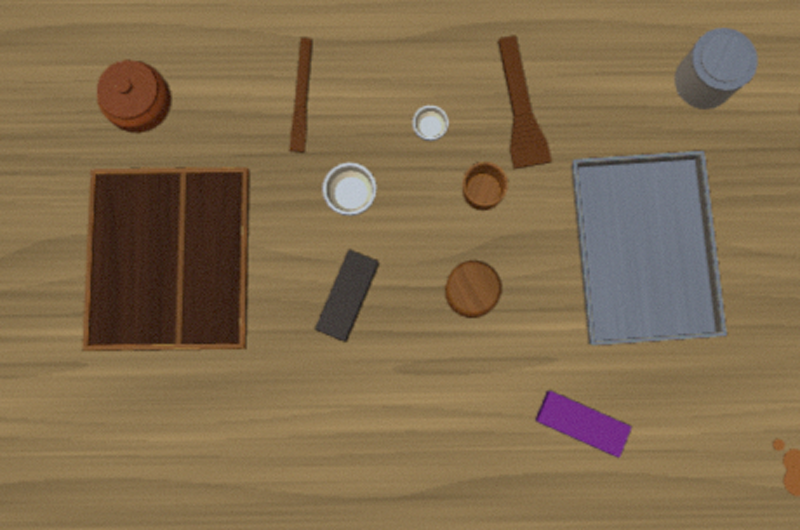

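The pictures agree: tray on the left (y≈+0.28) with its narrow bay toward the stock; pan on the right. The dark stone is at crop (347,295), the large dish at (350,188), and the broad spatula at (522,105) with its blade toward the robot. The purple block and the small dish are decoys. Next, precise poses from both views.

```bash
cat >> h.py <<'E'
BOX=dict(caddy=(.435,-.07,.06,.054,.075),dish=(.56,.07,.05,.024,.04),cup=(.56,-.087,.04,.044,.06),stone=(.435,.07,.08,.016,.04),
 broad_spatula=(.645,-.132,.1,.004,.03),tray=(.485,.28,.16,.009,.02),pan=(.487,-.278,.16,.02,.035))
def fit(n,P,R=None):
    x,y,r,a,b=BOX[n]; q=P.reshape(-1,3); 
    q=q[(np.hypot(q[:,0]-x,q[:,1]-y)<r)&(q[:,2]>a)&(q[:,2]<b)]
    return q
E
python3 - <<'E'
from h import *
from scipy.optimize import least_squares
for n in ('scene','top'):
    f=snap(n); P=cloud(f); print(n,'bench z',np.median(P[(abs(P[...,0]-.36)<.02)&(abs(P[...,1])<.05)][:,2]).round(4))
    for k in BOX:
        q=fit(k,P)
        if k=='broad_spatula':
            m=np.zeros((480,640),bool)
            d=outline_of(n,k)
            if d: q=P[d[0]['region']&(P[...,2]<.03)]
        c=q[:,:2].astype(np.float32)*1000
        if k in('caddy','dish','cup'):
            cc,r=cv2.minEnclosingCircle(c); 
            print(k,len(q),'circ',np.round(cc,1),round(2*r,1),'z',np.percentile(q[:,2],[50,95]).round(4))
        else:
            rc=cv2.minAreaRect(c); print(k,len(q),np.round(rc[0],1),np.round(rc[1],1),round(rc[2],1),'z',np.percentile(q[:,2],[50,95]).round(4))
            if k=='broad_spatula':
                mu=c.mean(0);w,V=np.linalg.eigh(np.cov(c.T)); t=(c-mu)@V[:,1]; s=(c-mu)@V[:,0]
                print(mu,V[:,1],t.min(),t.max(),[ (int(a),np.ptp(s[abs(t-a)<5]).round(0),s[abs(t-a)<5].mean().round(1)) for a in range(-75,90,15) if (abs(t-a)<5).sum()>5])
E
```

```text
scene bench z -0.0002
caddy 598 circ [438.1 -69.5] 61.8 z [0.0611 0.0644]
dish 253 circ [555.7  69.8] 64.2 z [0.0288 0.0323]
cup 202 circ [555.4 -84.8] 53.8 z [0.0491 0.0522]
stone 758 [434.8  72. ] [ 38.3 102.8] 67.1 z [0.0217 0.0246]
broad_spatula 860 [432.6  71. ] [ 42. 106.] 66.9 z [0.0213 0.0244]
[440.46722   70.413605] [-0.91342579  0.40700531] -45.65486339779418 60.720677048324 [(-45, np.float64(37.0), np.float64(-0.0)), (-30, np.float64(38.0), np.float64(-0.5)), (-15, np.float64(38.0), np.float64(-0.4)), (0, np.float64(42.0), np.float64(0.8)), (15, np.float64(42.0), np.float64(1.8)), (30, np.float64(41.0), np.float64(0.6)), (45, np.float64(37.0), np.float64(-0.1)), (60, np.float64(33.0), np.float64(-5.8))]
tray 1652 [480.4 281.5] [216.5 185.9] 0.1 z [0.0121 0.0152]
pan 1080 [ 485.2 -273.8] [221.1 155.4] 3.3 z [0.0253 0.0286]
top bench z 0.0013
caddy 797 circ [436.8 -70.4] 61.4 z [0.0624 0.0664]
dish 219 circ [555.9  68.4] 61.9 z [0.0307 0.034 ]
cup 170 circ [555.5 -86.2] 52.1 z [0.0505 0.0538]
stone 969 [434.   72.2] [38.5 99.7] 67.1 z [0.0232 0.026 ]
broad_spatula 1151 [ 668.6 -135.7] [167.   48.7] 8.2 z [0.0112 0.0166]
[ 653.174   -135.09961] [-0.98561571 -0.16900199] -98.64618284440925 67.97565433215937 [(-75, np.float64(25.0), np.float64(0.0)), (-60, np.float64(26.0), np.float64(0.0)), (-45, np.float64(26.0), np.float64(0.3)), (-30, np.float64(26.0), np.float64(-0.3)), (-15, np.float64(25.0), np.float64(-1.0)), (0, np.float64(29.0), np.float64(-0.4)), (15, np.float64(34.0), np.float64(0.7)), (30, np.float64(43.0), np.float64(1.2)), (45, np.float64(49.0), np.float64(0.7)), (60, np.float64(47.0), np.float64(-0.7))]
tray 3112 [501.6 281.3] [253.7 186.1] 0.1 z [0.0115 0.0166]
pan 1120 [ 485.8 -274.2] [217.1 156.2] 3.3 z [0.0267 0.0301]
```

```bash
cat >> h.py <<'E'
from scipy.spatial.transform import Rotation as R
def plan(*wps):
    """rows (tool units) from the present pose to world (x,y,z mm, closing angle deg)"""
    o=get_obs(); R0=R.from_quat(o['orientation']); yy=R0.as_matrix()[:,1]
    print('t',round(o['time_s'],2),'tcp',(o['tcp_pos']*1000).round(1),'closing',np.degrees(np.arctan2(yy[1],yy[0])).round(1),'open',round(o['opening']*1000,1),'q',o['qpos'].round(2))
    for x,y,z,a in wps:
        b=np.radians(a); Y=np.array([np.cos(b),np.sin(b),0]); Z=np.array([0,0,-1.]); T=R.from_matrix(np.stack([np.cross(Y,Z),Y,Z],1))
        d=R0.inv().apply(np.array([x,y,z])/1000-o['tcp_pos'])/.4; r=(R0.inv()*T).as_rotvec()/2
        print((x,y,z,a),np.r_[d,r].round(3).tolist())
E
python3 - <<'E'
from h import *
for n in ('scene','top'):
    f=snap(n); P=cloud(f); q=P.reshape(-1,3)
    t=q[(abs(q[:,0]-.481)<.12)&(abs(q[:,1]-.281)<.11)]
    a=t[(t[:,2]>.0095)&(t[:,2]<.02)]; mid=abs(a[:,0]-.481)<.08
    y=a[mid,1]; lo=y[y<.2]; hi=y[y>.36]; ba=y[(y>.25)&(y<.28)]
    xm=abs(a[:,1]-.31)<.04; x=a[xm,0]
    print(n,'ylip',np.median(lo),np.median(hi),'batten',np.median(ba),'xlip',np.median(x[x<.40]),np.median(x[x>.56]), 'floor',np.median(t[(abs(t[:,1]-.31)<.03)&(abs(t[:,0]-.481)<.08),2]))
    p=q[(abs(q[:,0]-.487)<.06)&(abs(q[:,1]+.278)<.04)]; print('panfloor',np.median(p[:,2]))
    # spatula handle at z>4mm
    s=q[(q[:,0]>.57)&(q[:,0]<.77)&(q[:,1]>-.2)&(q[:,1]<-.08)&(q[:,2]>.0035)&(q[:,2]<.03)]*1000
    s=s[~((s[:,0]<590)&(s[:,1]>-112))]
    h=s[(s[:,0]>660)&(s[:,0]<740)]; c=np.polyfit(h[:,0],h[:,1],1); print('handle slope deg',np.degrees(np.arctan(c[0])),'y at 668',np.polyval(c,668),'x range',np.percentile(s[:,0],[.5,99.5]),'z',np.percentile(h[:,2],[50,90]), cv2.minAreaRect(s[:,:2].astype(np.float32)))
plan((437.5,-70,150,0),(437.5,-70,34,0))
E
```

```text
scene ylip 0.19200050206039998 0.3694670898470748 batten 0.2640474580644259 xlip 0.378862553910549 0.5841671928015608 floor 0.00591212891075521
panfloor 0.0038545685746044223
handle slope deg 9.011925541243627 y at 668 -133.09568394108643 x range [574.69042817 761.09272721] z [12.46133416 14.77992715] ((669.7451171875, -141.20338439941406), (197.79742431640625, 119.21878814697266), 1.0425175428390503)
top ylip 0.1921641395090481 0.3689110050897742 batten 0.2636700747384002 xlip 0.3797831630796601 0.5815149935682851 floor 0.007493825717474367
panfloor 0.0052554449067605535
handle slope deg 4.981270690393348 y at 668 -134.3732150674811 x range [572.11226347 767.60089173] z [13.05773179 16.01785934] ((669.9215698242188, -140.09396362304688), (199.705322265625, 119.61214447021484), 0.11523842066526413)
t 1.4 tcp [ 168.4 -601.9  207. ] closing -74.4 open 92.2 q [-1.3   0.35  1.63 -0.    1.16 -0.  ]
(437.5, -70, 150, 0) [1.006, -1.099, 0.142, 0.0, 0.0, -0.649]
(437.5, -70, 34, 0) [1.006, -1.099, 0.432, 0.0, 0.0, -0.649]
```

Emit:
{"fn": "servo_tool", "kwargs": {
  "targets": [
    [0.07,-0.077,0.01,0,0,-0.06],
    [0.14,-0.154,0.02,0,0,-0.12],
    [0.21,-0.231,0.03,0,0,-0.18],
    [0.28,-0.308,0.04,0,0,-0.24],
    [0.35,-0.385,0.05,0,0,-0.3],
    [0.42,-0.462,0.06,0,0,-0.36],
    [0.49,-0.539,0.07,0,0,-0.42],
    [0.56,-0.616,0.08,0,0,-0.48],
    [0.63,-0.693,0.09,0,0,-0.54],
    [0.7,-0.77,0.1,0,0,-0.6]
  ],
  "hand": 1
}}

```text
time_s: 2.23
tcp_pos: [0.3549, -0.2295, 0.1673]
orientation: [0.739, 0.674, 0.0, 0.0]
force: [1.2, -0.7, 0.8]
opening: 0.0916
grip_force: 0.0
```

```bash
python3 -c "
from h import *
plan((437.5,-70,120,0),(437.5,-70,34,0))"
```

```text
t 2.23 tcp [ 354.9 -229.5  167.3] closing -5.3 open 91.6 q [-0.58  0.08  2.09  0.    0.97 -0.49]
(437.5, -70, 120, 0) [0.416, 0.169, 0.118, 0.0, 0.0, -0.046]
(437.5, -70, 34, 0) [0.416, 0.168, 0.333, 0.0, 0.0, -0.046]
```

Emit:
{"fn": "servo_tool", "kwargs": {
  "targets": [
    [0.08,0.03,0.02,0,0,-0.01],
    [0.17,0.07,0.05,0,0,-0.02],
    [0.26,0.11,0.07,0,0,-0.03],
    [0.34,0.14,0.09,0,0,-0.04],
    [0.416,0.168,0.118,0,0,-0.046],
    [0.416,0.168,0.16,0,0,-0.046],
    [0.416,0.168,0.22,0,0,-0.046],
    [0.416,0.168,0.28,0,0,-0.046],
    [0.416,0.168,0.32,0,0,-0.046],
    [0.416,0.168,0.333,0,0,-0.046]
  ]
}}

```text
time_s: 3.07
tcp_pos: [0.4362, -0.0717, 0.032]
orientation: [0.709, 0.705, -0.001, -0.001]
force: [0.2, 0.4, 0.6]
opening: 0.0919
grip_force: 0.0
```

Emit:
{"fn": "servo_tool", "kwargs": {
  "targets": [
    [0,0,0,0,0,0],
    [0,0,0,0,0,0],
    [0,0,0,0,0,0],
    [0,0,0,0,0,0],
    [0,0,0,0,0,0],
    [0,0,0,0,0,0]
  ],
  "hand": -1
}}

```text
time_s: 3.57
tcp_pos: [0.4381, -0.0723, 0.0348]
orientation: [0.709, 0.705, 0.0, 0.001]
force: [-0.2, -0.9, 7.7]
opening: 0.0612
grip_force: 30.0
```

```bash
python3 -c "
from h import *
plan((437.5,-70,120,0),(425,316.8,120,0),(425,316.8,41,0))"
```

```text
t 3.57 tcp [438.1 -72.3  34.8] closing -0.4 open 61.2 q [-0.17  0.34  2.15 -0.    0.65 -0.16]
(437.5, -70, 120, 0) [0.006, -0.001, -0.213, 0.001, 0.0, -0.003]
(425, 316.8, 120, 0) [0.973, -0.038, -0.213, 0.001, 0.0, -0.003]
(425, 316.8, 41, 0) [0.973, -0.039, -0.016, 0.001, 0.0, -0.003]
```

Emit:
{"fn": "servo_tool", "kwargs": {
  "targets": [
    [0,0,-0.04,0,0,0],
    [0.01,0,-0.1,0,0,0],
    [0.06,0,-0.17,0,0,0],
    [0.13,0,-0.213,0,0,0],
    [0.22,-0.01,-0.213,0,0,0],
    [0.31,-0.01,-0.213,0,0,0],
    [0.4,-0.02,-0.213,0,0,0],
    [0.49,-0.02,-0.213,0,0,0],
    [0.58,-0.02,-0.213,0,0,0],
    [0.67,-0.03,-0.213,0,0,0]
  ]
}}

```text
time_s: 4.4
tcp_pos: [0.4274, 0.1979, 0.1197]
orientation: [0.709, 0.705, 0.001, 0.0]
force: [0.9, -0.4, -0.5]
opening: 0.0607
grip_force: 30.0
```

```bash
python3 -c "
from h import *
print(get_obs()['force'])
plan((425,316.8,120,0),(425,316.8,41,0))"
```

```text
[ 0.87076025 -0.35465097 -0.47408137]
t 4.4 tcp [427.4 197.9 119.7] closing -0.3 open 60.7 q [ 0.43  0.23  2.04 -0.    0.88  0.44]
(425, 316.8, 120, 0) [0.297, -0.008, -0.0, 0.001, -0.0, -0.003]
(425, 316.8, 41, 0) [0.297, -0.008, 0.197, 0.001, -0.0, -0.003]
```

Emit:
{"fn": "servo_tool", "kwargs": {
  "targets": [
    [0.09,0,0,0,0,0],
    [0.17,0,0.01,0,0,0],
    [0.24,-0.01,0.03,0,0,0],
    [0.297,-0.008,0.06,0,0,0],
    [0.297,-0.008,0.11,0,0,0],
    [0.297,-0.008,0.15,0,0,0],
    [0.297,-0.008,0.175,0,0,0],
    [0.297,-0.008,0.185,0,0,0],
    [0.297,-0.008,0.192,0,0,0],
    [0.297,-0.008,0.192,0,0,0]
  ]
}}

```text
time_s: 5.23
tcp_pos: [0.4249, 0.3145, 0.0424]
orientation: [0.709, 0.705, 0.0, -0.0]
force: [-0.1, -0.7, -0.5]
opening: 0.0609
grip_force: 30.0
```

```bash
python3 -c "
from h import *
print(get_obs()['force'])
plan((425,316.8,41,0))"
```

```text
[-0.09258363 -0.7136398  -0.51435073]
t 5.23 tcp [424.9 314.5  42.4] closing -0.4 open 60.9 q [0.63 0.43 1.97 0.   0.75 0.64]
(425, 316.8, 41, 0) [0.006, 0.0, 0.004, 0.0, -0.0, -0.003]
```

Emit:
{"fn": "servo_tool", "kwargs": {
  "targets": [
    [0.002,0,0.001,0,0,0],
    [0.004,0,0.002,0,0,0],
    [0.006,0,0.003,0,0,0],
    [0.006,0,0.004,0,0,0],
    [0.006,0,0.004,0,0,0]
  ]
}}

```text
time_s: 5.65
tcp_pos: [0.4248, 0.3173, 0.041]
orientation: [0.709, 0.705, 0.0, 0.0]
force: [1.0, -0.4, -0.6]
opening: 0.061
grip_force: 30.0
```

Emit:
{"fn": "servo_tool", "kwargs": {
  "targets": [
    [0,0,0.001,0,0,0],
    [0,0,0.001,0,0,0],
    [0,0,0.002,0,0,0],
    [0,0,0.002,0,0,0]
  ]
}}

```text
time_s: 5.98
tcp_pos: [0.4248, 0.3173, 0.0408]
orientation: [0.709, 0.705, 0.0, -0.0]
force: [-3.9, -1.7, 9.3]
opening: 0.0609
grip_force: 30.0
```

Emit:
{"fn": "servo_tool", "kwargs": {
  "targets": [
    [0,0,0,0,0,0],
    [0,0,0,0,0,0],
    [0,0,0,0,0,0],
    [0,0,-0.03,0,0,0],
    [0,0,-0.08,0,0,0],
    [0,0,-0.15,0,0,0],
    [0,0,-0.22,0,0,0],
    [0,0,-0.24,0,0,0]
  ],
  "hand": 1
}}

```text
time_s: 6.65
tcp_pos: [0.4263, 0.3184, 0.1395]
orientation: [0.709, 0.705, 0.002, 0.0]
force: [0.8, -0.4, 0.3]
opening: 0.0919
grip_force: 0.0
```

```bash
python3 -c "
from h import *
print(get_obs()['force'])
plan((555.8,69,110,0),(555.8,69,17,0))"
```

```text
[ 0.76422277 -0.41519178  0.31080998]
t 6.65 tcp [426.3 318.4 139.5] closing -0.3 open 91.9 q [0.64 0.29 1.9  0.   0.95 0.64]
(555.8, 69, 110, 0) [-0.622, 0.327, 0.073, 0.002, -0.001, -0.003]
(555.8, 69, 17, 0) [-0.622, 0.326, 0.306, 0.002, -0.001, -0.003]
```

Emit:
{"fn": "servo_tool", "kwargs": {
  "targets": [
    [-0.08,0.04,0.01,0,0,0],
    [-0.16,0.08,0.02,0,0,0],
    [-0.24,0.13,0.03,0,0,0],
    [-0.32,0.17,0.04,0,0,0],
    [-0.4,0.21,0.05,0,0,0],
    [-0.48,0.25,0.06,0,0,0],
    [-0.56,0.29,0.07,0,0,0],
    [-0.6,0.315,0.073,0,0,0],
    [-0.622,0.327,0.073,0,0,0],
    [-0.622,0.327,0.073,0,0,-0.003]
  ],
  "hand": 0.7
}}

```text
time_s: 7.48
tcp_pos: [0.5545, 0.0661, 0.1061]
orientation: [0.708, 0.706, -0.0, -0.0]
force: [-0.5, 0.5, -0.5]
opening: 0.0782
grip_force: 0.0
```

```bash
python3 -c "
from h import *
plan((555.8,69,110,0),(555.8,69,17,0))"
```

```text
t 7.48 tcp [554.5  66.1 106.1] closing -0.1 open 78.2 q [ 0.12  0.37  1.86 -0.    0.91  0.12]
(555.8, 69, 110, 0) [0.007, 0.003, -0.01, -0.0, 0.0, -0.001]
(555.8, 69, 17, 0) [0.007, 0.003, 0.223, -0.0, 0.0, -0.001]
```

Emit:
{"fn": "servo_tool", "kwargs": {
  "targets": [
    [0.007,0.003,0.04,0,0,0],
    [0.007,0.003,0.09,0,0,0],
    [0.007,0.003,0.15,0,0,0],
    [0.007,0.003,0.19,0,0,0],
    [0.007,0.003,0.21,0,0,0],
    [0.007,0.003,0.222,0,0,0],
    [0.007,0.003,0.222,0,0,0],
    [0.007,0.003,0.222,0,0,0]
  ]
}}

```text
time_s: 8.15
tcp_pos: [0.5555, 0.0709, 0.0185]
orientation: [0.707, 0.707, 0.0, 0.0]
force: [0.1, 0.8, 0.4]
opening: 0.0778
grip_force: 0.0
```

Emit:
{"fn": "servo_tool", "kwargs": {
  "targets": [
    [0,0,0,0,0,0],
    [0,0,0,0,0,0],
    [0,0,0,0,0,0],
    [0,0,0,0,0,0],
    [0,0,0,0,0,0]
  ],
  "hand": -1
}}

```text
time_s: 8.57
tcp_pos: [0.5557, 0.0705, 0.0187]
orientation: [0.707, 0.707, 0.0, 0.0]
force: [-0.8, 0.6, 5.3]
opening: 0.0603
grip_force: 30.0
```

```bash
python3 -c "
from h import *
print(get_obs()['grip_force'])
plan((555.8,69,110,0),(522,316.8,110,0),(522,316.8,24,0))"
```

```text
30.001612971536815
t 8.57 tcp [555.7  70.5  18.7] closing -0.0 open 60.3 q [0.12 0.5  1.91 0.   0.73 0.12]
(555.8, 69, 110, 0) [-0.004, 0.001, -0.228, 0.001, -0.0, -0.0]
(522, 316.8, 110, 0) [0.616, -0.084, -0.228, 0.001, -0.0, -0.0]
(522, 316.8, 24, 0) [0.616, -0.084, -0.013, 0.001, -0.0, -0.0]
```

Emit:
{"fn": "servo_tool", "kwargs": {
  "targets": [
    [0,0,-0.03,0,0,0],
    [0,0,-0.08,0,0,0],
    [0.03,0,-0.15,0,0,0],
    [0.09,-0.01,-0.2,0,0,0],
    [0.17,-0.02,-0.228,0,0,0],
    [0.26,-0.035,-0.228,0,0,0],
    [0.35,-0.05,-0.228,0,0,0],
    [0.44,-0.06,-0.228,0,0,0],
    [0.52,-0.07,-0.228,0,0,0],
    [0.58,-0.08,-0.228,0,0,0]
  ]
}}

```text
time_s: 9.4
tcp_pos: [0.5227, 0.3049, 0.11]
orientation: [0.707, 0.707, 0.001, -0.0]
force: [1.7, 0.1, -0.4]
opening: 0.0599
grip_force: 30.0
```

Emit:
{"fn": "servo_tool", "kwargs": {
  "targets": [
    [0.025,0,0,0,0,0],
    [0.036,-0.004,0,0,0,0],
    [0.036,-0.004,0,0,0,0],
    [0.036,-0.004,0,0,0,0],
    [0.036,-0.004,0,0,0,0]
  ]
}}

```text
time_s: 9.82
tcp_pos: [0.5217, 0.3153, 0.1091]
orientation: [0.707, 0.707, -0.0, 0.0]
force: [0.0, -0.0, -1.5]
opening: 0.0602
grip_force: 30.0
```

```bash
python3 -c "
from h import *
print(get_obs()['force'])
plan((522,316.8,27,0),(522,316.8,25,0))"
```

```text
[ 0.00397446 -0.04092594 -1.47079537]
t 9.82 tcp [521.7 315.3 109.1] closing -0.1 open 60.2 q [ 0.54  0.44  1.75 -0.    0.96  0.54]
(522, 316.8, 27, 0) [0.004, 0.001, 0.205, -0.0, 0.0, -0.001]
(522, 316.8, 25, 0) [0.004, 0.001, 0.21, -0.0, 0.0, -0.001]
```

Emit:
{"fn": "servo_tool", "kwargs": {
  "targets": [
    [0.004,0,0.04,0,0,0],
    [0.004,0,0.09,0,0,0],
    [0.004,0,0.14,0,0,0],
    [0.004,0,0.175,0,0,0],
    [0.004,0,0.195,0,0,0],
    [0.004,0,0.202,0,0,0],
    [0.004,0,0.205,0,0,0],
    [0.004,0,0.207,0,0,0],
    [0.004,0,0.209,0,0,0],
    [0.004,0,0.209,0,0,0]
  ]
}}

```text
time_s: 10.65
tcp_pos: [0.5221, 0.3186, 0.0262]
orientation: [0.707, 0.707, 0.001, 0.0]
force: [-0.4, 0.3, -1.5]
opening: 0.0604
grip_force: 30.0
```

Emit:
{"fn": "servo_tool", "kwargs": {
  "targets": [
    [0,0,0.001,0,0,0],
    [0,0,0.002,0,0,0],
    [0,0,0.002,0,0,0],
    [0,0,0.002,0,0,0]
  ]
}}

```text
time_s: 10.98
tcp_pos: [0.5216, 0.3184, 0.0249]
orientation: [0.707, 0.707, 0.0, 0.0]
force: [-0.2, -1.6, -0.8]
opening: 0.0599
grip_force: 30.0
```

Emit:
{"fn": "servo_tool", "kwargs": {
  "targets": [
    [0,0,0.001,0,0,0],
    [0,0,0.002,0,0,0],
    [0,0,0.003,0,0,0],
    [0,0,0.003,0,0,0]
  ]
}}

```text
time_s: 11.32
tcp_pos: [0.5216, 0.3185, 0.0247]
orientation: [0.707, 0.707, 0.0, -0.0]
force: [-3.1, -2.4, 11.9]
opening: 0.06
grip_force: 30.0
```

Emit:
{"fn": "servo_tool", "kwargs": {
  "targets": [
    [0,0,0,0,0,0],
    [0,0,0,0,0,0],
    [0,0,0,0,0,0],
    [0,0,-0.03,0,0,0],
    [0,0,-0.08,0,0,0],
    [0,0,-0.15,0,0,0],
    [0,0,-0.22,0,0,0],
    [0,0,-0.24,0,0,0],
    [0,0,-0.24,0,0,0],
    [0,0,-0.24,0,0,0]
  ],
  "hand": 0.48
}}

```text
time_s: 12.15
tcp_pos: [0.5216, 0.3184, 0.1197]
orientation: [0.707, 0.707, 0.0, 0.0]
force: [0.7, 0.4, -0.2]
opening: 0.0678
grip_force: 0.0
```

```bash
cat > spat.py <<'E'
from h import *
for n in ('scene','top'):
    f=snap(n,f'{n}1.png'); P=cloud(f); hsv=cv2.cvtColor(f['image'],cv2.COLOR_RGB2HSV)
    c=P[...,:2]*1000; box=(c[...,0]>560)&(c[...,0]<780)&(c[...,1]>-190)&(c[...,1]<-95)
    # brown dark vs bench
    m=box&(f['image'].sum(-1)<270)&(P[...,2]>0)&(P[...,2]<.025)
    k,l,st,_=cv2.connectedComponentsWithStats(m.astype(np.uint8)); i=1+np.argmax(st[1:,4]); m=l==i
    s=c[m]; rc=cv2.minAreaRect(s.astype(np.float32)); h=s[(s[:,0]>665)&(s[:,0]<740)]
    v=cv2.fitLine(h.astype(np.float32),cv2.DIST_HUBER,0,.01,.01).ravel()
    print(n,m.sum(),np.round(rc[0],1),np.round(rc[1],1),round(rc[2],1),'handle dir',np.degrees(np.arctan(v[1]/v[0])).round(1),'y@668',(v[3]+(668-v[2])*v[1]/v[0]).round(1),'x',s[:,0].min().round(1),s[:,0].max().round(1))
    for a in (650,670,690,710,730):
        y=s[abs(s[:,0]-a)<4,1]; print(a,y.min().round(1),y.max().round(1))
E
python3 spat.py
```

```text
scene 1262 [ 665.9 -133.3] [162.5  44.1] 10.1 handle dir 10.8 y@668 -133.9 x 583.1 747.1
650 -149.3 -125.3
670 -143.7 -122.4
690 -140.6 -119.2
710 -137.2 -115.1
730 -133.2 -112.3
top 1100 [ 667.1 -128.2] [165.3  46.9] 13.2 handle dir 11.2 y@668 -132.7 x 584.6 751.7
650 -147.1 -124.9
670 -143.5 -121.2
690 -138.4 -117.6
710 -136.6 -114.1
730 -133.5 -111.0
```

```bash
python3 -c "
from h import *
plan((666,-133,100,-79.6),(594,92,110,-40))"
```

```text
t 12.25 tcp [520.7 317.8 118.1] closing 0.0 open 68.2 q [0.55 0.43 1.74 0.   0.98 0.55]
(666, -133, 100, -79.6) [-1.127, 0.363, 0.046, -0.0, 0.001, 0.695]
(594, 92, 110, -40) [-0.565, 0.183, 0.021, -0.001, 0.001, 0.349]
```

View pics/top1.png

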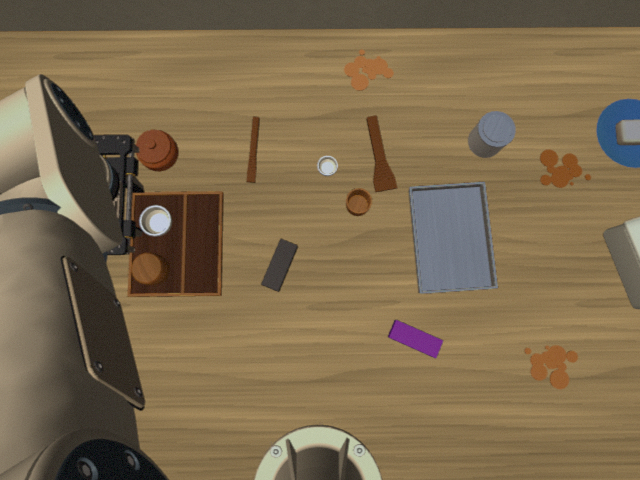

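The top view shows the dish at (156,221) and the caddy at (150,268), both upright in the wide bay. The broad spatula is still at (381,155).

Emit:
{"fn": "servo_tool", "kwargs": {
  "targets": [
    [-0.06,0.02,0,0,0,0.04],
    [-0.15,0.05,0.01,0,0,0.1],
    [-0.24,0.08,0.01,0,0,0.16],
    [-0.33,0.11,0.01,0,0,0.22],
    [-0.42,0.135,0.02,0,0,0.28],
    [-0.51,0.165,0.02,0,0,0.34],
    [-0.6,0.195,0.02,0,0,0.4],
    [-0.69,0.22,0.02,0,0,0.46],
    [-0.78,0.25,0.03,0,0,0.52],
    [-0.87,0.28,0.03,0,0,0.58]
  ],
  "hand": 0.2
}}

```text
time_s: 13.08
tcp_pos: [0.6324, -0.0315, 0.1052]
orientation: [0.98, 0.201, -0.002, -0.0]
force: [0.4, 1.0, -0.8]
opening: 0.055
grip_force: 0.0
```

Emit:
{"fn": "servo_tool", "kwargs": {
  "targets": [
    [-0.08,-0.02,0,0,0,0.04],
    [-0.16,-0.05,0,0,0,0.08],
    [-0.2,-0.06,0,0,0,0.11],
    [-0.2,-0.06,0,0,0,0.115],
    [-0.2,-0.06,0,0,0,0.115],
    [-0.2,-0.06,0,0,0,0.115]
  ]
}}

```text
time_s: 13.58
tcp_pos: [0.5516, -0.0395, 0.1071]
orientation: [0.996, 0.091, 0.0, -0.0]
force: [1.0, 0.1, 0.5]
opening: 0.055
grip_force: 0.0
```

```bash
python3 -c "
from h import *
plan((666,-133,100,-79.6),(666,-133,18,-79.6))"
```

```text
t 13.58 tcp [551.6 -39.5 107.1] closing -79.5 open 55.0 q [-0.07  0.36  1.88  0.    0.9   1.31]
(666, -133, 100, -79.6) [0.239, 0.282, 0.018, 0.0, -0.0, 0.001]
(666, -133, 18, -79.6) [0.239, 0.282, 0.223, 0.0, -0.0, 0.001]
```

Emit:
{"fn": "servo_tool", "kwargs": {
  "targets": [
    [0.05,0.06,0,0,0,0],
    [0.11,0.13,0.01,0,0,0],
    [0.17,0.2,0.01,0,0,0],
    [0.22,0.26,0.015,0,0,0],
    [0.239,0.282,0.018,0,0,0],
    [0.239,0.282,0.018,0,0,0],
    [0.239,0.282,0.018,0,0,0],
    [0.239,0.282,0.018,0,0,0]
  ]
}}

```text
time_s: 14.25
tcp_pos: [0.664, -0.1323, 0.0997]
orientation: [0.996, 0.091, -0.001, -0.0]
force: [-0.2, -0.2, -0.2]
opening: 0.0554
grip_force: 0.0
```

```bash
python3 -c "
from h import *
plan((666,-133,18.5,-79.6))"
```

```text
t 14.25 tcp [ 664.  -132.3   99.7] closing -79.6 open 55.4 q [-0.2   0.54  1.6   0.    1.01  1.19]
(666, -133, 18.5, -79.6) [0.005, 0.003, 0.203, -0.0, 0.001, 0.0]
```

Emit:
{"fn": "servo_tool", "kwargs": {
  "targets": [
    [0.004,0.002,0.04,0,0,0],
    [0.004,0.002,0.09,0,0,0],
    [0.004,0.002,0.14,0,0,0],
    [0.004,0.002,0.175,0,0,0],
    [0.004,0.002,0.195,0,0,0],
    [0.004,0.002,0.203,0,0,0],
    [0.004,0.002,0.203,0,0,0],
    [0.004,0.002,0.203,0,0,0]
  ]
}}

```text
time_s: 14.92
tcp_pos: [0.6672, -0.1338, 0.0199]
orientation: [0.996, 0.09, 0.0, 0.0]
force: [0.3, 0.7, -0.1]
opening: 0.055
grip_force: 0.0
```

Emit:
{"fn": "servo_tool", "kwargs": {
  "targets": [
    [0,0,0,0,0,0],
    [0,0,0,0,0,0],
    [0,0,0,0,0,0],
    [0,0,0,0,0,0],
    [0,0,0,0,0,0]
  ],
  "hand": -1
}}

```text
time_s: 15.33
tcp_pos: [0.6669, -0.1339, 0.0195]
orientation: [0.996, 0.09, 0.0, 0.0]
force: [-0.2, -0.1, -0.8]
opening: 0.0239
grip_force: 0.0
```

```bash
python3 -c "
from h import *
plan((666,-133,110,-79.6),(481,227.8,110,-90),(481,227.8,25,-90))"
```

```text
t 15.33 tcp [ 666.9 -133.9   19.5] closing -79.6 open 23.9 q [-0.2   0.64  1.63 -0.    0.87  1.19]
(666, -133, 110, -79.6) [-0.002, -0.003, -0.226, 0.0, -0.0, -0.0]
(481, 227.8, 110, -90) [-0.294, -0.973, -0.227, 0.0, -0.0, 0.09]
(481, 227.8, 25, -90) [-0.295, -0.973, -0.014, 0.0, -0.0, 0.09]
```

Emit:
{"fn": "servo_tool", "kwargs": {
  "targets": [
    [0,0,0,0,0,0],
    [0,0,0,0,0,0],
    [0,0,0,0,0,0],
    [0,0,-0.01,0,0,0],
    [0,0,-0.03,0,0,0],
    [0,0,-0.07,0,0,0],
    [0,0,-0.12,0,0,0],
    [0,0,-0.17,0,0,0],
    [0,0,-0.21,0,0,0],
    [0,0,-0.226,0,0,0]
  ]
}}

```text
time_s: 16.17
tcp_pos: [0.6683, -0.1342, 0.113]
orientation: [0.996, 0.09, 0.002, 0.001]
force: [0.5, -0.2, 0.7]
opening: 0.0003
grip_force: 0.0
```

Emit:
{"fn": "servo_tool", "kwargs": {
  "targets": [
    [-0.02,-0.05,0,0,0,0.01],
    [-0.04,-0.12,0,0,0,0.02],
    [-0.06,-0.2,0,0,0,0.03],
    [-0.08,-0.28,0,0,0,0.04],
    [-0.1,-0.36,0,0,0,0.05],
    [-0.13,-0.44,0,0,0,0.06],
    [-0.15,-0.52,0,0,0,0.07],
    [-0.18,-0.6,0,0,0,0.08],
    [-0.2,-0.66,0,0,0,0.085],
    [-0.22,-0.72,0,0,0,0.09]
  ]
}}

```text
time_s: 17.0
tcp_pos: [0.5272, 0.1349, 0.1096]
orientation: [1.0, 0.0, -0.0, -0.0]
force: [0.3, 0.3, -0.0]
opening: 0.0004
grip_force: 0.0
```

Emit:
{"fn": "servo_tool", "kwargs": {
  "targets": [
    [-0.03,-0.08,0,0,0,0],
    [-0.04,-0.15,0,0,0,0],
    [-0.05,-0.2,0,0,0,0],
    [-0.05,-0.23,0,0,0,0],
    [-0.05,-0.24,0,0,0,0],
    [-0.05,-0.24,0,0,0,0],
    [-0.05,-0.24,0,0,0,0],
    [-0.05,-0.24,0,0,0,0]
  ]
}}

```text
time_s: 17.67
tcp_pos: [0.5084, 0.2285, 0.1094]
orientation: [1.0, -0.0, -0.0, 0.0]
force: [-0.2, -0.4, -0.5]
opening: 0.0009
grip_force: 0.0
```

```bash
cat > look.py <<'E'
from h import *
import sys
f=snap('scene',sys.argv[1]); i=cv2.imread('pics/'+sys.argv[1]); x,y,w,h=map(int,sys.argv[2:6]); cv2.imwrite('pics/c_'+sys.argv[1],cv2.resize(i[y:y+h,x:x+w],(640,480),interpolation=cv2.INTER_CUBIC))
E
python3 look.py s2.png 300 130 260 195; python3 -c "
from h import *
plan((481,227.8,110,-90),(481,227.8,26.5,-90))"
```

```text
t 17.72 tcp [508.4 228.5 109.4] closing -90.0 open 0.3 q [ 0.42  0.36  1.86 -0.    0.91  1.99]
(481, 227.8, 110, -90) [-0.069, 0.002, -0.001, 0.0, 0.0, -0.0]
(481, 227.8, 26.5, -90) [-0.069, 0.002, 0.207, 0.0, 0.0, -0.0]
```

View pics/c_s2.png

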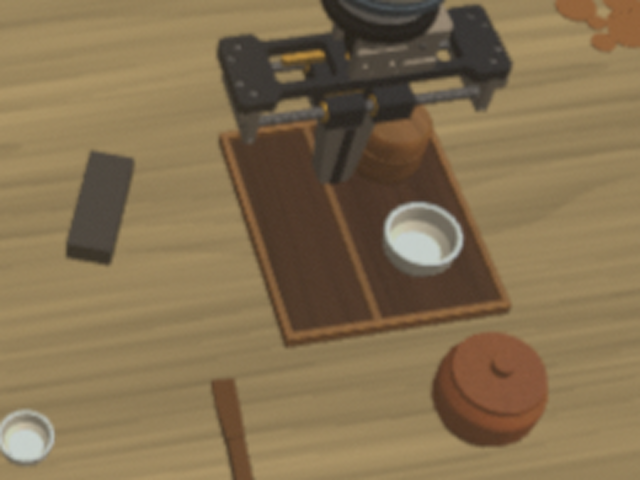

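The gripper is empty: the fingers sat too high on the handle and it slipped out. Caddy and dish are fine in the wide bay. I'll find the spatula again and grip it lower.

```bash
sed -i "s/1.png'/2.png'/" spat.py; python3 spat.py; python3 -c "
from h import *
plan((666,-133,90,-79.6))"
```

```text
scene 1261 [ 666.4 -133.4] [161.6  44.2] 9.9 handle dir 11.2 y@668 -134.4 x 585.2 747.2
650 -148.3 -125.6
670 -143.7 -122.4
690 -140.7 -119.2
710 -137.1 -115.1
730 -133.2 -112.3
top 1113 [ 668.5 -133.1] [165.8  46.5] 9.2 handle dir 11.2 y@668 -132.7 x 583.3 751.4
650 -147.9 -125.0
670 -143.6 -121.2
690 -140.1 -118.0
710 -140.2 -114.3
730 -133.4 -110.7
t 17.82 tcp [508.5 228.7 109.5] closing -90.0 open 0.8 q [ 0.42  0.36  1.86 -0.    0.91  1.99]
(666, -133, 90, -79.6) [0.394, 0.904, 0.049, 0.0, 0.0, -0.091]
```

Emit:
{"fn": "servo_tool", "kwargs": {
  "targets": [
    [0.03,0.06,0,0,0,-0.01],
    [0.06,0.14,0.01,0,0,-0.02],
    [0.1,0.22,0.01,0,0,-0.03],
    [0.13,0.31,0.02,0,0,-0.04],
    [0.17,0.4,0.02,0,0,-0.05],
    [0.21,0.49,0.03,0,0,-0.06],
    [0.25,0.58,0.03,0,0,-0.07],
    [0.29,0.67,0.04,0,0,-0.08],
    [0.33,0.76,0.045,0,0,-0.09],
    [0.37,0.84,0.049,0,0,-0.091]
  ],
  "hand": 0.2
}}

```text
time_s: 18.65
tcp_pos: [0.6566, -0.1094, 0.0897]
orientation: [0.996, 0.091, -0.0, 0.0]
force: [0.5, -0.5, -0.2]
opening: 0.0553
grip_force: 0.0
```

Emit:
{"fn": "servo_tool", "kwargs": {
  "targets": [
    [0.02,0.04,0,0,0,0],
    [0.034,0.058,0,0,0,0],
    [0.034,0.058,0,0,0,0],
    [0.034,0.058,0,0,0,0],
    [0.034,0.058,0,0,0,0],
    [0.034,0.058,0,0,0,0]
  ]
}}

```text
time_s: 19.15
tcp_pos: [0.6734, -0.1252, 0.09]
orientation: [0.996, 0.092, -0.0, -0.0]
force: [0.4, -0.1, 0.6]
opening: 0.0552
grip_force: 0.0
```

```bash
python3 -c "
from h import *
plan((666,-133,19,-79.6),(666,-133,15.5,-79.6))"
```

```text
t 19.15 tcp [ 673.4 -125.2   90. ] closing -79.4 open 55.2 q [-0.19  0.56  1.58  0.    1.    1.2 ]
(666, -133, 19, -79.6) [-0.022, 0.016, 0.177, -0.0, 0.0, 0.001]
(666, -133, 15.5, -79.6) [-0.022, 0.016, 0.186, -0.0, 0.0, 0.001]
```

Emit:
{"fn": "servo_tool", "kwargs": {
  "targets": [
    [-0.022,0.016,0.03,0,0,0],
    [-0.022,0.016,0.08,0,0,0],
    [-0.022,0.016,0.12,0,0,0],
    [-0.022,0.016,0.155,0,0,0],
    [-0.022,0.016,0.175,0,0,0],
    [-0.022,0.016,0.183,0,0,0],
    [-0.022,0.016,0.186,0,0,0],
    [-0.022,0.016,0.186,0,0,0],
    [-0.022,0.016,0.186,0,0,0]
  ]
}}

```text
time_s: 19.9
tcp_pos: [0.6673, -0.1345, 0.0163]
orientation: [0.996, 0.091, 0.001, 0.0]
force: [0.4, 0.8, 0.5]
opening: 0.0552
grip_force: 0.0
```

Emit:
{"fn": "servo_tool", "kwargs": {
  "targets": [
    [0,0,0,0,0,0],
    [0,0,0,0,0,0],
    [0,0,0,0,0,0],
    [0,0,0,0,0,0],
    [0,0,0,0,0,0],
    [0,0,0,0,0,0]
  ],
  "hand": -1
}}

```text
time_s: 20.4
tcp_pos: [0.6667, -0.1345, 0.0156]
orientation: [0.996, 0.091, 0.0, 0.0]
force: [-0.6, -0.7, 0.4]
opening: 0.0175
grip_force: 0.0
```

```bash
python3 look.py s3.png 170 260 160 120
```

View pics/c_s3.png

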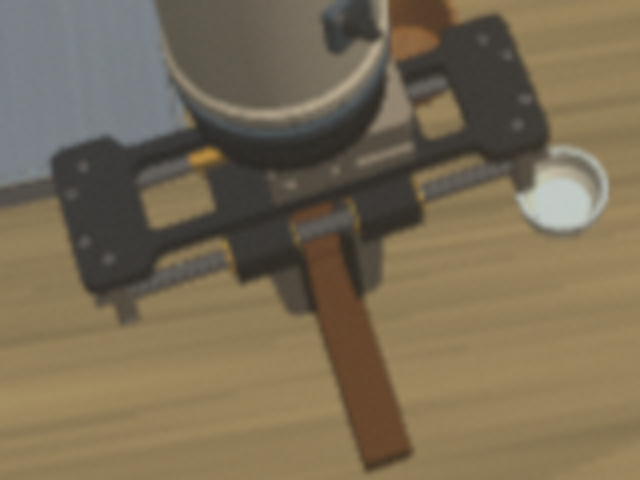

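The fingers straddle the handle properly (crop 330,270). Checking what they read now.

Emit:
{"fn": "servo_tool", "kwargs": {
  "targets": [
    [0,0,0,0,0,0],
    [0,0,0,0,0,0],
    [0,0,0,0,0,0]
  ]
}}

```text
time_s: 20.7
tcp_pos: [0.6666, -0.1345, 0.0155]
orientation: [0.996, 0.091, -0.0, -0.0]
force: [-0.0, -0.1, -0.0]
opening: 0.0004
grip_force: 0.0
```

```bash
python3 look.py s4.png 200 280 100 75; python3 - <<'E'
from h import *
f=snap('top');P=cloud(f);c=P*1000
# points near finger, low z
q=c[(abs(c[...,0]-667)<60)&(abs(c[...,1]+134)<60)&(c[...,2]<60)]
print(len(q))
f=snap('scene');c=cloud(f)*1000
# handle height profile + tip points
for x in range(670,750,8):
    s=c[(abs(c[...,0]-x)<4)&(abs(c[...,1]+133-(x-667)*.185)<8)&(c[...,2]<40)]
    if len(s): print(x,len(s),np.percentile(s[:,2],[10,50,90]).round(1))
E
```

```text
0
670 7 [11.2 13.5 19.3]
678 73 [12.1 15.6 35.5]
686 38 [10.4 12.9 14.5]
694 40 [11.1 12.9 14.9]
702 40 [10.7 12.4 14. ]
710 37 [10.3 12.4 15. ]
718 43 [11.  13.  15.6]
726 38 [11.  13.6 15.7]
734 45 [10.3 13.4 15.5]
742 63 [ 0.5 11.2 14.2]
```

View pics/c_s4.png

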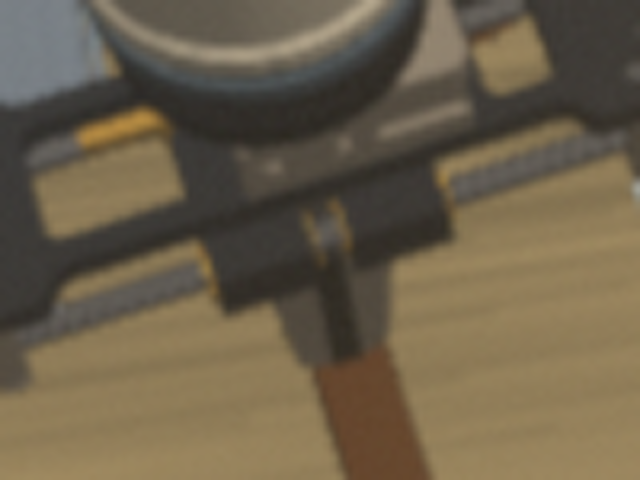

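```bash
python3 - <<'E'
from h import *
f=snap('scene');c=cloud(f)*1000
for v in range(326,345,1):
    print(v,[tuple(c[v,u].round(0).astype(int)) for u in (247,250,253,256,259)])
print(get_obs()['tcp_pos'])
E
```

```text
326 [(np.int64(678), np.int64(-140), np.int64(71)), (np.int64(677), np.int64(-136), np.int64(67)), (np.int64(677), np.int64(-131), np.int64(64)), (np.int64(676), np.int64(-126), np.int64(61)), (np.int64(675), np.int64(-121), np.int64(57))]
327 [(np.int64(679), np.int64(-141), np.int64(68)), (np.int64(678), np.int64(-136), np.int64(65)), (np.int64(678), np.int64(-131), np.int64(61)), (np.int64(676), np.int64(-126), np.int64(56)), (np.int64(675), np.int64(-121), np.int64(52))]
328 [(np.int64(678), np.int64(-141), np.int64(63)), (np.int64(678), np.int64(-136), np.int64(61)), (np.int64(677), np.int64(-131), np.int64(57)), (np.int64(675), np.int64(-127), np.int64(51)), (np.int64(674), np.int64(-122), np.int64(46))]
329 [(np.int64(679), np.int64(-142), np.int64(60)), (np.int64(679), np.int64(-137), np.int64(59)), (np.int64(677), np.int64(-132), np.int64(54)), (np.int64(676), np.int64(-127), np.int64(48)), (np.int64(675), np.int64(-122), np.int64(45))]
330 [(np.int64(679), np.int64(-142), np.int64(56)), (np.int64(679), np.int64(-137), np.int64(55)), (np.int64(676), np.int64(-132), np.int64(
[... 2794 characters left out ...]
.int64(682), np.int64(-141), np.int64(13)), (np.int64(682), np.int64(-136), np.int64(12)), (np.int64(683), np.int64(-131), np.int64(12)), (np.int64(685), np.int64(-126), np.int64(14))]
343 [(np.int64(677), np.int64(-147), np.int64(0)), (np.int64(678), np.int64(-142), np.int64(-1)), (np.int64(684), np.int64(-136), np.int64(12)), (np.int64(685), np.int64(-131), np.int64(12)), (np.int64(687), np.int64(-126), np.int64(13))]
344 [(np.int64(678), np.int64(-148), np.int64(-2)), (np.int64(680), np.int64(-142), np.int64(1)), (np.int64(687), np.int64(-136), np.int64(15)), (np.int64(688), np.int64(-131), np.int64(13)), (np.int64(687), np.int64(-126), np.int64(11))]
[ 0.66664952 -0.13451102  0.01552281]
```

Depth puts the fingertips at z≈23 mm, while the reported TCP (15.5 mm) implies 1.5 mm. The jaws really are about 21 mm higher than the stated geometry. I'll open, descend part way, and measure the tips again.

Emit:
{"fn": "servo_tool", "kwargs": {
  "targets": [
    [0,0,-0.02,0,0,0],
    [0,0,-0.02,0,0,0],
    [0,0,-0.02,0,0,0],
    [0,0,-0.02,0,0,0],
    [0,0,-0.01,0,0,0],
    [0,0,0,0,0,0],
    [0,0,0.01,0,0,0],
    [0,0,0.02,0,0,0],
    [0,0,0.02,0,0,0],
    [0,0,0.02,0,0,0]
  ],
  "hand": 0.1
}}

```text
time_s: 21.73
tcp_pos: [0.6663, -0.1344, 0.0069]
orientation: [0.996, 0.091, -0.0, -0.0]
force: [0.0, -0.1, 0.3]
opening: 0.0504
grip_force: 0.0
```

```bash
cat > tip.py <<'E'
from h import *
f=snap('scene');c=cloud(f)*1000; o=get_obs()['tcp_pos']*1000; print(o.round(1),get_obs()['force'].round(1))
# front faces of fingers: x = tcp+~10, lowest z per y-bin
for y in range(int(o[1])-50,int(o[1])+51,5):
    s=c[(abs(c[...,1]-y)<2.5)&(abs(c[...,0]-o[0]-11)<7)&(c[...,2]<70)]
    if len(s): z=np.sort(s[:,2]); print(y-int(o[1]),len(z),z[:8].round(0),z[-3:].round(0))
E
python3 tip.py
```

```text
[ 666.5 -134.5    7.2] [-0.2 -0.6  0.3]
-50 20 [-3. -2. -1. -1. -1. -0. -0.  0.] [2. 3. 4.]
-45 23 [-4. -4. -3. -2. -2. -2. -1. -1.] [2. 2. 3.]
-40 23 [-1. -1. -1. -1. -1. -0. -0. -0.] [48. 55. 58.]
-35 45 [-4. -3. -2. -2. -2. -2. -2. -1.] [60. 61. 65.]
-30 51 [-3. -3. -3. -3. -2. -2. -2. -1.] [62. 64. 64.]
-25 53 [-4. -4. -3. -3. -3. -2. -2. -2.] [65. 66. 66.]
-20 20 [-2. -2. -2. -1. -1. -1. -1. -1.] [1. 2. 4.]
-15 20 [-5. -3. -2. -1. -1. -0. -0. -0.] [2. 3. 3.]
-10 21 [-3. -3. -2. -2. -1. -1. -1. -1.] [10. 12. 13.]
-5 20 [10. 11. 12. 12. 12. 12. 13. 13.] [15. 16. 16.]
0 20 [11. 11. 12. 12. 12. 13. 13. 13.] [15. 16. 17.]
5 20 [10. 11. 11. 11. 11. 11. 12. 12.] [15. 15. 15.]
10 19 [ 9.  9. 11. 11. 12. 12. 12. 13.] [14. 14. 15.]
15 17 [-2. -1. -1.  0.  1.  1.  2.  2.] [13. 13. 13.]
20 20 [-2. -2. -2. -2. -1. -1. -1. -1.] [2. 3. 4.]
25 29 [-3. -3. -1. -1. -1. -1. -0.  0.] [58. 59. 67.]
30 57 [-4. -3. -2. -1. -1. -1. -1. -1.] [66. 69. 70.]
35 34 [-4. -3. -2. -2. -2. -2. -1. -1.] [64. 66. 68.]
40 21 [-3. -3. -2. -1. -1. -1. -1. -0.] [ 3. 34. 64.]
45 21 [-3. -2. -1. -1. -1. -0.  0.  0.] [2. 3. 4.]
50 20 [-3. -3. -3. -2. -1. -1. -1. -1.] [2. 2. 3.]
```

```bash
python3 - <<'E'
from h import *
f=snap('scene');c=cloud(f)*1000; o=get_obs()['tcp_pos']*1000
for lo,hi in((-36,-24),(24,36)):
    m=(c[...,1]-o[1]>lo)&(c[...,1]-o[1]<hi)&(abs(c[...,0]-o[0]-11)<8)&(c[...,2]<70)&(c[...,2]>4)
    print(np.sort(c[m][:,2]).round(0)[:30])
E
```

```text
[14. 15. 17. 18. 20. 20. 20. 21. 21. 21. 24. 24. 25. 26. 26. 27. 28. 28.
 29. 29. 30. 31. 31. 32. 32. 33. 33. 33. 34. 35.]
[15. 16. 17. 17. 20. 21. 21. 21. 23. 23. 24. 25. 26. 26. 27. 29. 30. 31.
 31. 32. 32. 33. 34. 36. 36. 36. 36. 38. 39. 40.]
```

Tips are at 14–15 mm with the TCP reading 7.2 mm, so tip z ≈ reading + 7.5 mm. I'll use that from here on.

Emit:
{"fn": "servo_tool", "kwargs": {
  "targets": [
    [0,0,0.004,0,0,0],
    [0,0,0.01,0,0,0],
    [0,0,0.016,0,0,0],
    [0,0,0.02,0,0,0],
    [0,0,0.024,0,0,0],
    [0,0,0.026,0,0,0],
    [0,0,0.028,0,0,0],
    [0,0,0.028,0,0,0]
  ]
}}

```text
time_s: 22.5
tcp_pos: [0.6665, -0.1345, -0.0039]
orientation: [0.996, 0.091, -0.0, -0.0]
force: [0.2, -0.0, 0.9]
opening: 0.0502
grip_force: 0.0
```

Emit:
{"fn": "servo_tool", "kwargs": {
  "targets": [
    [0,0,0,0,0,0],
    [0,0,0,0,0,0],
    [0,0,0,0,0,0],
    [0,0,0,0,0,0],
    [0,0,0,0,0,0],
    [0,0,0,0,0,0]
  ],
  "hand": -1
}}

```text
time_s: 23.0
tcp_pos: [0.6667, -0.1345, -0.0036]
orientation: [0.996, 0.091, 0.0, -0.0]
force: [0.1, -0.4, 1.3]
opening: 0.0215
grip_force: 30.0
```

Emit:
{"fn": "servo_tool", "kwargs": {
  "targets": [
    [0,0,0,0,0,0],
    [0,0,-0.02,0,0,0],
    [0,0,-0.05,0,0,0],
    [0,0,-0.1,0,0,0],
    [0,0,-0.16,0,0,0],
    [0,0,-0.22,0,0,0],
    [0,0,-0.25,0,0,0],
    [0,0,-0.25,0,0,0]
  ]
}}

```text
time_s: 23.67
tcp_pos: [0.669, -0.135, 0.1005]
orientation: [0.996, 0.091, 0.003, 0.001]
force: [-0.2, -0.0, -1.0]
opening: 0.0215
grip_force: 30.0
```

```bash
python3 -c "
from h import *
plan((481,227.8,96,-90),(481,227.8,3,-90))"
```

```text
t 23.67 tcp [ 669.  -135.   100.5] closing -79.5 open 21.5 q [-0.2   0.54  1.59  0.    1.    1.19]
(481, 227.8, 96, -90) [-0.297, -0.977, 0.007, 0.001, -0.003, 0.091]
(481, 227.8, 3, -90) [-0.299, -0.978, 0.24, 0.001, -0.003, 0.091]
```

Emit:
{"fn": "servo_tool", "kwargs": {
  "targets": [
    [-0.02,-0.05,0,0,0,0.01],
    [-0.04,-0.12,0,0,0,0.02],
    [-0.06,-0.2,0,0,0,0.03],
    [-0.09,-0.28,0,0,0,0.04],
    [-0.11,-0.37,0,0,0,0.05],
    [-0.14,-0.46,0,0,0,0.06],
    [-0.17,-0.55,0,0,0,0.07],
    [-0.19,-0.63,0,0,0,0.08],
    [-0.22,-0.72,0,0,0,0.09],
    [-0.24,-0.8,0,0,0,0.091]
  ]
}}

```text
time_s: 24.5
tcp_pos: [0.5118, 0.1639, 0.0954]
orientation: [1.0, -0.0, -0.001, 0.0]
force: [0.8, 0.2, -0.3]
opening: 0.0215
grip_force: 30.0
```

```bash
python3 -c "
from h import *
plan((481,227.8,96,-90),(481,227.8,3,-90))"
```

```text
t 24.5 tcp [511.8 163.9  95.4] closing -90.0 open 21.5 q [0.31 0.36 1.92 0.   0.87 1.88]
(481, 227.8, 96, -90) [-0.077, -0.16, -0.001, 0.0, 0.001, -0.0]
(481, 227.8, 3, -90) [-0.077, -0.16, 0.231, 0.0, 0.001, -0.0]
```

Emit:
{"fn": "servo_tool", "kwargs": {
  "targets": [
    [-0.04,-0.08,0,0,0,0],
    [-0.07,-0.13,0,0,0,0],
    [-0.077,-0.155,0,0,0,0],
    [-0.077,-0.158,0.04,0,0,0],
    [-0.077,-0.158,0.1,0,0,0],
    [-0.077,-0.158,0.15,0,0,0],
    [-0.077,-0.158,0.18,0,0,0],
    [-0.077,-0.158,0.19,0,0,0],
    [-0.077,-0.158,0.19,0,0,0],
    [-0.077,-0.158,0.19,0,0,0]
  ]
}}

```text
time_s: 25.33
tcp_pos: [0.4837, 0.2257, 0.0206]
orientation: [1.0, 0.0, 0.0, -0.0]
force: [-0.3, -0.8, -1.1]
opening: 0.0213
grip_force: 30.0
```

```bash
python3 look.py s5.png 370 150 160 120; python3 -c "
from h import *
plan((481,227.8,3,-90))"
```

```text
t 25.38 tcp [484. 226.  21.] closing -90.0 open 21.6 q [0.43 0.47 1.96 0.   0.71 2.  ]
(481, 227.8, 3, -90) [-0.007, -0.005, 0.045, -0.0, -0.0, 0.0]
```

View pics/c_s5.png

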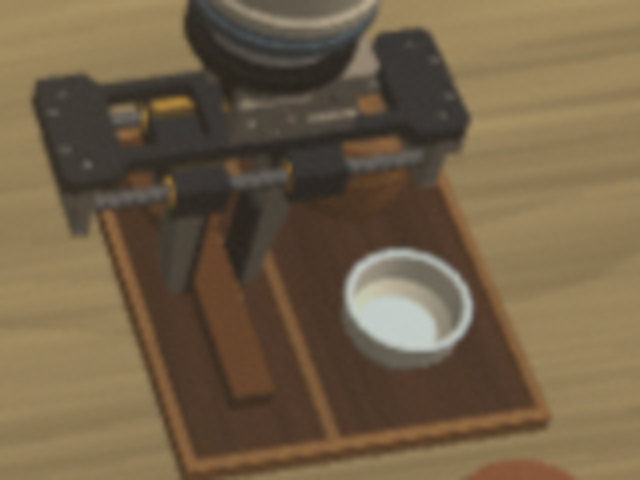

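The spatula hangs parallel over the narrow bay (crop 235,300), clear of the lip and batten. Lowering.

Emit:
{"fn": "servo_tool", "kwargs": {
  "targets": [
    [-0.005,-0.003,0.01,0,0,0],
    [-0.007,-0.004,0.02,0,0,0],
    [-0.007,-0.004,0.03,0,0,0],
    [-0.007,-0.004,0.036,0,0,0],
    [-0.007,-0.004,0.04,0,0,0],
    [-0.007,-0.004,0.042,0,0,0],
    [-0.007,-0.004,0.043,0,0,0],
    [-0.007,-0.004,0.043,0,0,0]
  ]
}}

```text
time_s: 26.05
tcp_pos: [0.4804, 0.2275, 0.0031]
orientation: [1.0, 0.0, -0.0, 0.0]
force: [0.2, 0.9, 0.2]
opening: 0.0214
grip_force: 30.0
```

Emit:
{"fn": "servo_tool", "kwargs": {
  "targets": [
    [0,0,0.001,0,0,0],
    [0,0,0.002,0,0,0],
    [0,0,0.003,0,0,0],
    [0,0,0.003,0,0,0]
  ]
}}

```text
time_s: 26.38
tcp_pos: [0.4805, 0.2275, 0.0024]
orientation: [1.0, 0.0, 0.0, -0.0]
force: [-0.9, -1.2, 4.3]
opening: 0.0214
grip_force: 30.0
```

Emit:
{"fn": "servo_tool", "kwargs": {
  "targets": [
    [0,0,0,0,0,0],
    [0,0,0,0,0,0],
    [0,0,0,0,0,0],
    [0,0,-0.02,0,0,0],
    [0,0,-0.05,0,0,0],
    [0,0,-0.1,0,0,0],
    [0,0,-0.17,0,0,0],
    [0,0,-0.22,0,0,0],
    [0,0,-0.23,0,0,0],
    [0,0,-0.23,0,0,0]
  ],
  "hand": -0.42
}}

```text
time_s: 27.22
tcp_pos: [0.4817, 0.2281, 0.0962]
orientation: [1.0, 0.0, 0.002, -0.001]
force: [-0.8, -0.3, -1.1]
opening: 0.0269
grip_force: 0.0
```

```bash
python3 - <<'E'
from h import *
for n in('scene','top'):
    f=snap(n,n+'6.png');P=cloud(f)
    for k in('cup','stone'):
        q=fit(k,P)[:,:2].astype(np.float32)*1000
        print(n,k,cv2.minEnclosingCircle(q) if k=='cup' else cv2.minAreaRect(q))
i=cv2.imread('pics/scene6.png')[150:270,370:530];cv2.imwrite('pics/c6.png',cv2.resize(i,(640,480)))
plan((555.5,-85.5,80,-86.7),(555.5,-85.5,21,-86.7))
E
```

```text
scene cup ((555.7566528320312, -86.37548065185547), 26.471664428710938)
scene stone ((434.5773010253906, 72.21484375), (38.23629379272461, 103.52137756347656), 67.1650619506836)
top cup ((555.2599487304688, -86.37890625), 26.1033992767334)
top stone ((433.93133544921875, 72.11006927490234), (38.22830581665039, 99.85606384277344), 66.94606018066406)
t 27.32 tcp [480.1 227.4  93.8] closing -90.0 open 26.3 q [0.44 0.35 1.93 0.   0.86 2.01]
(555.5, -85.5, 80, -86.7) [0.188, 0.782, 0.035, -0.0, -0.0, -0.028]
(555.5, -85.5, 21, -86.7) [0.188, 0.782, 0.182, -0.0, -0.0, -0.028]
```

View pics/c6.png

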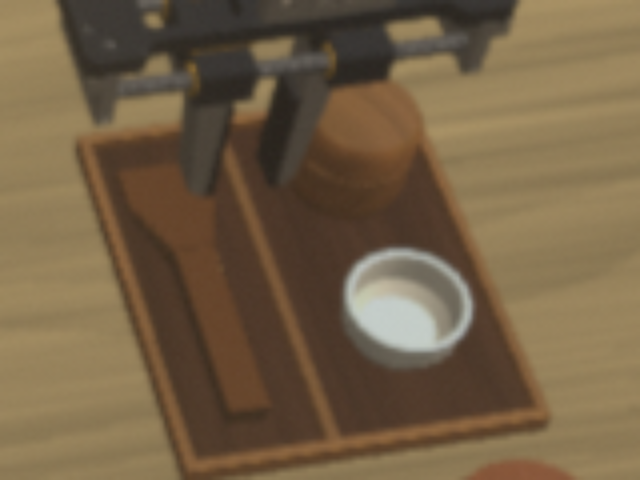

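The spatula lies flat in the narrow bay (crop 200,290), so the tray kit is done. Next is the cup.

Emit:
{"fn": "servo_tool", "kwargs": {
  "targets": [
    [0.02,0.05,0,0,0,0],
    [0.04,0.13,0,0,0,0],
    [0.06,0.22,0,0,0,0],
    [0.08,0.31,0.01,0,0,-0.01],
    [0.1,0.4,0.01,0,0,-0.01],
    [0.12,0.49,0.01,0,0,-0.02],
    [0.14,0.58,0.02,0,0,-0.02],
    [0.16,0.67,0.02,0,0,-0.03],
    [0.18,0.74,0.02,0,0,-0.028],
    [0.188,0.782,0.02,0,0,-0.028]
  ],
  "hand": 0.7
}}

```text
time_s: 28.15
tcp_pos: [0.5556, -0.0882, 0.0844]
orientation: [1.0, 0.027, -0.001, 0.0]
force: [0.4, -0.3, -0.9]
opening: 0.0779
grip_force: 0.0
```

Emit:
{"fn": "servo_tool", "kwargs": {
  "targets": [
    [0,0,0,0,0,0],
    [0,0,0,0,0,0],
    [0,0,0,0,0,0],
    [0,0,0,0,0,0]
  ]
}}

```text
time_s: 28.48
tcp_pos: [0.5551, -0.084, 0.0853]
orientation: [1.0, 0.029, -0.001, -0.0]
force: [-0.2, 0.6, -0.6]
opening: 0.0782
grip_force: 0.0
```

```bash
python3 -c "
from h import *
plan((555.5,-86,12,-86.7))"
```

```text
t 28.48 tcp [555.1 -84.   85.3] closing -86.7 open 78.2 q [-0.15  0.4   1.87  0.    0.87  1.36]
(555.5, -86, 12, -86.7) [0.001, 0.005, 0.183, -0.0, 0.001, 0.0]
```

Emit:
{"fn": "servo_tool", "kwargs": {
  "targets": [
    [0,0.004,0.03,0,0,0],
    [0,0.004,0.07,0,0,0],
    [0,0.004,0.12,0,0,0],
    [0,0.004,0.155,0,0,0],
    [0,0.004,0.175,0,0,0],
    [0,0.004,0.183,0,0,0],
    [0,0.004,0.183,0,0,0]
  ]
}}

```text
time_s: 29.07
tcp_pos: [0.5554, -0.0863, 0.0119]
orientation: [1.0, 0.029, -0.001, -0.0]
force: [0.3, 0.6, -0.5]
opening: 0.0781
grip_force: 0.0
```

Emit:
{"fn": "servo_tool", "kwargs": {
  "targets": [
    [0,0,0,0,0,0],
    [0,0,0,0,0,0],
    [0,0,0,0,0,0],
    [0,0,0,0,0,0],
    [0,0,0,0,0,0],
    [0,0,0,0,0,0]
  ],
  "hand": -1
}}

```text
time_s: 29.57
tcp_pos: [0.5564, -0.0869, 0.0133]
orientation: [1.0, 0.028, 0.001, 0.0]
force: [0.2, 1.4, 5.0]
opening: 0.0506
grip_force: 30.0
```

```bash
python3 -c "
from h import *
plan((555.5,-86,90,-86.7),(530.4,-271.4,90,-86.7),(530.4,-271.4,16,-86.7))"
```

```text
t 29.57 tcp [556.4 -86.9  13.3] closing -86.8 open 50.6 q [-0.16  0.51  1.9   0.    0.72  1.36]
(555.5, -86, 90, -86.7) [-0.002, -0.002, -0.192, 0.0, -0.001, -0.0]
(530.4, -271.4, 90, -86.7) [-0.091, 0.457, -0.192, 0.0, -0.001, -0.0]
(530.4, -271.4, 16, -86.7) [-0.091, 0.457, -0.007, 0.0, -0.001, -0.0]
```

Emit:
{"fn": "servo_tool", "kwargs": {
  "targets": [
    [0,0,-0.03,0,0,0],
    [0,0,-0.08,0,0,0],
    [0,0,-0.14,0,0,0],
    [-0.01,0.04,-0.18,0,0,0],
    [-0.02,0.11,-0.192,0,0,0],
    [-0.04,0.2,-0.192,0,0,0],
    [-0.06,0.29,-0.192,0,0,0],
    [-0.08,0.38,-0.192,0,0,0],
    [-0.09,0.43,-0.192,0,0,0],
    [-0.091,0.457,-0.192,0,0,0]
  ]
}}

```text
time_s: 30.4
tcp_pos: [0.5292, -0.2741, 0.0903]
orientation: [1.0, 0.027, 0.0, 0.0]
force: [-0.8, 1.0, -0.4]
opening: 0.0508
grip_force: 30.0
```

Emit:
{"fn": "servo_tool", "kwargs": {
  "targets": [
    [0,0,0,0,0,0],
    [0,0,0,0,0,0],
    [0,0,0,0,0,0],
    [0,0,0,0,0,0]
  ]
}}

```text
time_s: 30.73
tcp_pos: [0.5302, -0.2699, 0.0895]
orientation: [1.0, 0.029, -0.0, -0.0]
force: [-0.0, -0.3, -1.0]
opening: 0.051
grip_force: 30.0
```

```bash
python3 -c "
from h import *
plan((530.4,-271.4,19,-86.7))"
```

```text
t 30.73 tcp [ 530.2 -269.9   89.5] closing -86.7 open 51.0 q [-0.47  0.44  1.8   0.    0.91  1.04]
(530.4, -271.4, 19, -86.7) [0.0, 0.004, 0.176, -0.0, 0.0, 0.0]
```

Emit:
{"fn": "servo_tool", "kwargs": {
  "targets": [
    [0,0.004,0.03,0,0,0],
    [0,0.004,0.08,0,0,0],
    [0,0.004,0.12,0,0,0],
    [0,0.004,0.15,0,0,0],
    [0,0.004,0.168,0,0,0],
    [0,0.004,0.175,0,0,0],
    [0,0.004,0.177,0,0,0],
    [0,0.004,0.178,0,0,0],
    [0,0.004,0.179,0,0,0],
    [0,0.004,0.179,0,0,0]
  ]
}}

```text
time_s: 31.57
tcp_pos: [0.5306, -0.2733, 0.0186]
orientation: [1.0, 0.028, 0.001, 0.0]
force: [0.5, -0.3, -0.7]
opening: 0.0508
grip_force: 30.0
```

Emit:
{"fn": "servo_tool", "kwargs": {
  "targets": [
    [0,0,0.001,0,0,0],
    [0,0,0.002,0,0,0],
    [0,0,0.002,0,0,0],
    [0,0,0.002,0,0,0]
  ]
}}

```text
time_s: 31.9
tcp_pos: [0.5303, -0.2731, 0.0174]
orientation: [1.0, 0.028, 0.0, 0.0]
force: [-0.3, 0.4, 0.9]
opening: 0.0507
grip_force: 30.0
```

Emit:
{"fn": "servo_tool", "kwargs": {
  "targets": [
    [0,0,0.001,0,0,0],
    [0,0,0.002,0,0,0],
    [0,0,0.002,0,0,0]
  ]
}}

```text
time_s: 32.15
tcp_pos: [0.5305, -0.2731, 0.0173]
orientation: [1.0, 0.028, 0.0, 0.0]
force: [-1.8, 2.1, 10.3]
opening: 0.0506
grip_force: 30.0
```

Contact. Release (opening 62) and rise.

Emit:
{"fn": "servo_tool", "kwargs": {
  "targets": [
    [0,0,0,0,0,0],
    [0,0,0,0,0,0],
    [0,0,0,0,0,0],
    [0,0,-0.03,0,0,0],
    [0,0,-0.08,0,0,0],
    [0,0,-0.14,0,0,0],
    [0,0,-0.19,0,0,0],
    [0,0,-0.2,0,0,0],
    [0,0,-0.2,0,0,0],
    [0,0,-0.2,0,0,0]
  ],
  "hand": 0.35
}}

```text
time_s: 32.98
tcp_pos: [0.5299, -0.2729, 0.0962]
orientation: [1.0, 0.028, 0.0, 0.0]
force: [0.2, -0.1, 1.1]
opening: 0.0623
grip_force: 0.0
```

```bash
python3 -c "
from h import *
plan((434.3,72.1,80,-113),(434.3,72.1,-3,-113),(434.3,72.1,80,67))"
```

```text
t 32.98 tcp [ 529.9 -272.9   96.2] closing -86.7 open 62.3 q [-0.48  0.43  1.79 -0.    0.92  1.04]
(434.3, 72.1, 80, -113) [-0.19, -0.875, 0.04, 0.0, -0.0, 0.229]
(434.3, 72.1, -3, -113) [-0.19, -0.875, 0.248, 0.0, -0.0, 0.229]
(434.3, 72.1, 80, 67) [-0.19, -0.875, 0.04, 0.0, 0.0, -1.342]
```

Emit:
{"fn": "servo_tool", "kwargs": {
  "targets": [
    [-0.01,-0.05,0,0,0,0.02],
    [-0.03,-0.13,0,0,0,0.05],
    [-0.05,-0.22,0.01,0,0,0.08],
    [-0.07,-0.31,0.01,0,0,0.11],
    [-0.09,-0.4,0.01,0,0,0.14],
    [-0.11,-0.49,0.02,0,0,0.17],
    [-0.13,-0.58,0.02,0,0,0.19],
    [-0.15,-0.67,0.02,0,0,0.21],
    [-0.17,-0.76,0.03,0,0,0.22],
    [-0.185,-0.84,0.03,0,0,0.229]
  ]
}}

```text
time_s: 33.82
tcp_pos: [0.4346, 0.0598, 0.0828]
orientation: [0.98, -0.2, -0.002, 0.0]
force: [0.6, -0.3, -0.3]
opening: 0.0621
grip_force: 0.0
```

Emit:
{"fn": "servo_tool", "kwargs": {
  "targets": [
    [0,0,0,0,0,0],
    [0,0,0,0,0,0],
    [0,0,0,0,0,0],
    [0,0,0,0,0,0]
  ]
}}

```text
time_s: 34.15
tcp_pos: [0.4371, 0.0573, 0.0839]
orientation: [0.98, -0.2, -0.0, 0.0]
force: [-1.2, -1.4, 0.5]
opening: 0.0622
grip_force: 0.0
```

```bash
python3 -c "
from h import *
plan((434.3,72.1,80,-113),(434.3,72.1,-2,-113))"
```

```text
t 34.15 tcp [437.1  57.3  83.9] closing -113.0 open 62.2 q [ 0.13  0.24  2.12 -0.    0.77  2.1 ]
(434.3, 72.1, 80, -113) [-0.021, -0.031, 0.01, 0.0, 0.0, -0.0]
(434.3, 72.1, -2, -113) [-0.021, -0.031, 0.215, 0.0, 0.0, -0.0]
```

Emit:
{"fn": "servo_tool", "kwargs": {
  "targets": [
    [-0.015,-0.02,0,0,0,0],
    [-0.021,-0.031,0.02,0,0,0],
    [-0.021,-0.031,0.06,0,0,0],
    [-0.021,-0.031,0.11,0,0,0],
    [-0.021,-0.031,0.155,0,0,0],
    [-0.021,-0.031,0.19,0,0,0],
    [-0.021,-0.031,0.207,0,0,0],
    [-0.021,-0.031,0.213,0,0,0],
    [-0.021,-0.031,0.213,0,0,0]
  ]
}}

```text
time_s: 34.9
tcp_pos: [0.4339, 0.0728, -0.0014]
orientation: [0.98, -0.199, -0.001, 0.0]
force: [-0.1, 0.2, 0.5]
opening: 0.062
grip_force: 0.0
```

Emit:
{"fn": "servo_tool", "kwargs": {
  "targets": [
    [0,0,0,0,0,0],
    [0,0,0,0,0,0],
    [0,0,0,0,0,0],
    [0,0,0,0,0,0],
    [0,0,0,0,0,0],
    [0,0,0,0,0,0]
  ],
  "hand": -1
}}

```text
time_s: 35.4
tcp_pos: [0.4346, 0.0729, -0.0003]
orientation: [0.98, -0.199, 0.0, -0.0]
force: [-1.4, -2.0, 6.5]
opening: 0.0376
grip_force: 30.0
```

```bash
python3 -c "
from h import *
plan((434.3,72.1,90,-113),(440.6,-276.6,90,-176.7))"
```

```text
t 35.4 tcp [ 4.346e+02  7.290e+01 -3.000e-01] closing -113.0 open 37.6 q [ 0.16  0.41  2.17 -0.    0.56  2.13]
(434.3, 72.1, 90, -113) [0.0, 0.002, -0.226, -0.0, -0.0, 0.0]
(440.6, -276.6, 90, -176.7) [0.355, 0.798, -0.226, -0.0, -0.0, 0.556]
```

Emit:
{"fn": "servo_tool", "kwargs": {
  "targets": [
    [0,0,-0.02,0,0,0],
    [0,0,-0.06,0,0,0],
    [0,0,-0.12,0,0,0],
    [0,0,-0.18,0,0,0],
    [0.02,0.04,-0.22,0,0,0.02],
    [0.05,0.11,-0.226,0,0,0.07],
    [0.08,0.19,-0.226,0,0,0.13],
    [0.12,0.27,-0.226,0,0,0.19],
    [0.155,0.35,-0.226,0,0,0.25],
    [0.19,0.43,-0.226,0,0,0.31]
  ]
}}

```text
time_s: 36.23
tcp_pos: [0.4366, -0.1166, 0.0901]
orientation: [0.871, -0.491, 0.0, -0.0]
force: [-0.0, -0.1, -2.1]
opening: 0.038
grip_force: 30.0
```

```bash
python3 -c "
from h import *
plan((440.6,-276.6,90,-176.7))"
```

```text
t 36.23 tcp [ 436.6 -116.6   90.1] closing -148.8 open 38.0 q [-0.26  0.25  2.1   0.    0.8   2.33]
(440.6, -276.6, 90, -176.7) [0.347, 0.199, 0.0, -0.0, -0.0, 0.243]
```

Emit:
{"fn": "servo_tool", "kwargs": {
  "targets": [
    [0.07,0.04,0,0,0,0.05],
    [0.14,0.08,0,0,0,0.1],
    [0.21,0.12,0,0,0,0.15],
    [0.28,0.16,0,0,0,0.19],
    [0.33,0.19,0,0,0,0.22],
    [0.347,0.199,0,0,0,0.243],
    [0.347,0.199,0,0,0,0.243],
    [0.347,0.199,0,0,0,0.243],
    [0.347,0.199,0,0,0,0.243]
  ]
}}

```text
time_s: 36.98
tcp_pos: [0.4412, -0.274, 0.0895]
orientation: [0.73, -0.684, -0.001, -0.0]
force: [-0.0, 0.4, -3.6]
opening: 0.0378
grip_force: 30.0
```

```bash
python3 look.py s7.png 110 180 200 150; python3 -c "
from h import *
plan((440.6,-276.6,6,-176.7))"
```

```text
t 37.03 tcp [ 441.3 -273.9   89.5] closing -176.2 open 37.6 q [-0.56  0.34  1.96  0.    0.84  2.52]
(440.6, -276.6, 6, -176.7) [0.007, 0.002, 0.209, 0.0, 0.0, 0.004]
```

View pics/c_s7.png

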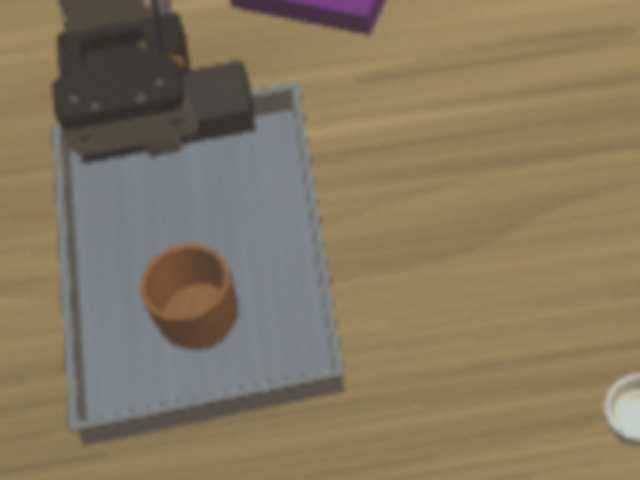

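The cup stands upright in the pan (crop 190,295) and the stone is over the near half. Lowering it.

Emit:
{"fn": "servo_tool", "kwargs": {
  "targets": [
    [0.007,0.002,0.03,0,0,0.004],
    [0.007,0.002,0.08,0,0,0.004],
    [0.007,0.002,0.13,0,0,0.004],
    [0.007,0.002,0.17,0,0,0.004],
    [0.007,0.002,0.195,0,0,0.004],
    [0.007,0.002,0.205,0,0,0.004],
    [0.007,0.002,0.208,0,0,0.004],
    [0.007,0.002,0.21,0,0,0.004],
    [0.007,0.002,0.211,0,0,0.004],
    [0.007,0.002,0.211,0,0,0.004]
  ]
}}

```text
time_s: 37.87
tcp_pos: [0.4416, -0.2781, 0.0058]
orientation: [0.727, -0.687, 0.001, -0.0]
force: [0.1, 0.1, -1.2]
opening: 0.0377
grip_force: 30.0
```

Emit:
{"fn": "servo_tool", "kwargs": {
  "targets": [
    [0,0,0.001,0,0,0],
    [0,0,0.002,0,0,0],
    [0,0,0.003,0,0,0],
    [0,0,0.003,0,0,0]
  ]
}}

```text
time_s: 38.2
tcp_pos: [0.441, -0.2779, 0.004]
orientation: [0.726, -0.687, 0.0, -0.0]
force: [0.7, 0.1, -3.4]
opening: 0.0378
grip_force: 30.0
```

Emit:
{"fn": "servo_tool", "kwargs": {
  "targets": [
    [0,0,0.001,0,0,0],
    [0,0,0.002,0,0,0],
    [0,0,0.003,0,0,0],
    [0,0,0.003,0,0,0]
  ]
}}

```text
time_s: 38.53
tcp_pos: [0.4411, -0.278, 0.0037]
orientation: [0.726, -0.687, 0.0, 0.0]
force: [-3.0, 2.0, 13.1]
opening: 0.0377
grip_force: 30.0
```

Contact. Release to 46 mm, then rise.

Emit:
{"fn": "servo_tool", "kwargs": {
  "targets": [
    [0,0,0,0,0,0],
    [0,0,0,0,0,0],
    [0,0,0,0,0,0],
    [0,0,-0.03,0,0,0],
    [0,0,-0.08,0,0,0],
    [0,0,-0.15,0,0,0],
    [0,0,-0.24,0,0,0],
    [0,0,-0.33,0,0,0],
    [0,0,-0.4,0,0,0],
    [0,0,-0.4,0,0,0]
  ],
  "hand": 0
}}

```text
time_s: 39.37
tcp_pos: [0.444, -0.2798, 0.1683]
orientation: [0.726, -0.687, 0.004, -0.001]
force: [0.7, -0.4, -0.1]
opening: 0.0458
grip_force: 0.0
```

```bash
python3 -c "
from h import *
plan((300,-100,165,-176.7))"
```

```text
t 39.37 tcp [ 444.  -279.8  168.3] closing -176.8 open 45.8 q [-0.57  0.24  1.89 -0.    1.    2.52]
(300, -100, 165, -176.7) [-0.469, 0.335, 0.003, -0.004, -0.003, -0.001]
```

Retreat to clear the view and check.

Emit:
{"fn": "servo_tool", "kwargs": {
  "targets": [
    [-0.05,0.03,0,0,0,0],
    [-0.11,0.08,0,0,0,0],
    [-0.18,0.13,0,0,0,0],
    [-0.25,0.18,0,0,0,0],
    [-0.32,0.23,0,0,0,0],
    [-0.38,0.27,0,0,0,0],
    [-0.4,0.29,0,0,0,0],
    [-0.4,0.29,0,0,0,0],
    [-0.4,0.29,0,0,0,0]
  ]
}}

```text
time_s: 40.12
tcp_pos: [0.3172, -0.125, 0.163]
orientation: [0.727, -0.687, 0.001, -0.0]
force: [1.1, 0.6, -0.2]
opening: 0.046
grip_force: 0.0
```

```bash
python3 look.py s8.png 110 150 440 330
```

```text
(no output)
```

View pics/c_s8.png

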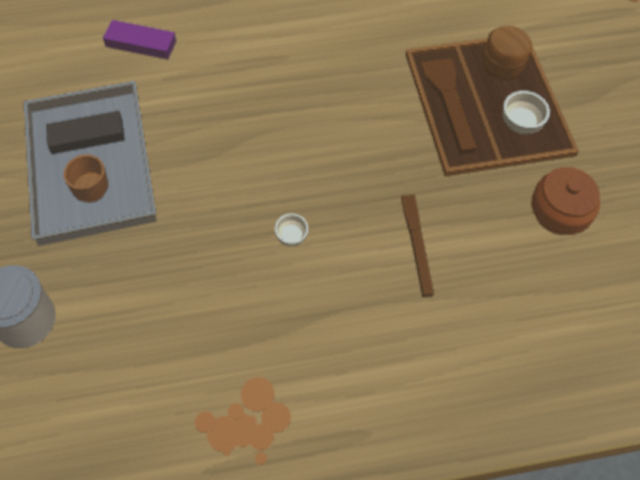

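The picture shows both kits complete. The caddy (508,50) and dish (526,112) are in the wide bay, and the spatula (452,105) is flat in the narrow bay. The stone (85,132) and cup (87,178) are in the pan, and the bystanders have not moved.

```bash
python3 -c "
from plant import *
print(sign_off())"
```

```text
the job is handed in; nothing more can be done
None
```

Both kits are made up in the order asked and handed in at about 40 s of arm time: the last picture shows every piece in its place and the narrow spatula, tin and jar where they were, but the sign-off returned no verdict.

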